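Stack the empty parts bin on the full one

ROBOT

A 6-joint arm with a two-finger parallel gripper is mounted at the origin on the work surface. World frame = base frame: x ahead of the robot, y to its left, z up, the work surface at z = 0. Lengths are in m, angles in rad, forces in N, time in s.
With the tool pointing down it reaches from about 0.325 to 0.85 m from the base axis. Payload 4.4 kg.
Tool frame: the origin (TCP) lies at the very end of the fingers, on their centre line; the grasp point (between the pads) lies 19 mm behind it; z points along the fingers, y is the line along which they close (so a half turn about z gives the same grasp; the last joint's range is limited). The gripper opens to 94 mm and grips with 3 to 60 N. Pads are 16 mm wide; open, the fingers measure 119 mm over their backs; the gripper's body (75 mm by 177 mm) begins 78 mm behind the grasp point.
Start: joints at [0.972, 0.207, 1.542, -0, 1.393, -0.15], TCP at [0.249, 0.518, 0.205] pointing down, gripper open.
Joint ranges: [-2.73, 2.73], [-0.86, 2.22], [0.23, 2.46], [-1.11, 4.25], [0.08, 2.63], [-2.82, 2.82]. Speed limits (rad/s): [2.79, 2.79, 3.14, 3.14, 3.14, 3.14].

INTERFACE

Orientations are given as a 3x3 rotation matrix whose columns are the frame's x, y, z axes.
In Python, from station import ctrl, fingers, monitor, vision, sign_off gives the robot as it stands. Calls block until the motion is done:
- ctrl.movep(position, orientation): joint-space move of the TCP to a pose.
- ctrl.move_linear(position, attitude=None, velocity=0.15, force_limit=None): straight line of the TCP; attitude=None keeps the orientation; velocity is the mean speed in m/s. With force_limit (N) it stops when the force on the tool has changed by that much, and returns True; else False.
- ctrl.movej(angles): joint-space move.
- fingers.gripper_to(opening, f_grip=None): finger opening in m; f_grip is the grip in N (None keeps the last); returns when the fingers have stopped.
- ctrl.dwell(seconds).
- ctrl.solve_ik(position, orientation): joint angles nearest the present ones, or None.
- monitor.get_obs(): the state.
- vision.capture(name): name is "scene" or "top" or "wrist"; returns the picture (384x512x3 uint8, blue, green, red); there is no depth.
- vision.calibration(name): a dict with "fov_y" (degrees; the focal length in pixels is half the picture's height over the tangent of half this angle, whatever the lens; pixels are square), "cx", "cy" (the principal point, pixels), "rvec" (rotation vector, rad) and "tvec" (3), from world to camera coordinates, as OpenCV has them. Camera axes: x right, y down, z forward; pixel columns grow to the right and rows downward; lengths in m; the calibration is good to about 2 mm. A picture is of the moment at which its call begins: read the wrist's pose just before it. calibration takes no time and is no camera call; for the wrist camera it gives the pose at the moment of the call.
A pose or a line that the arm cannot do raises ctrl.Unreachable and nothing moves.
- sign_off(): hands the job in, once; it reports no verdict.
The state is a dict: "time_s": time; "joints": joint angles; "qvel": joint speeds; "joint_torque": joint torques, N m; "ee_pos": TCP position; "orientation": TCP orientation; "contact_force": force on the tool from outside, world axes, zero at the start; "ft_torque": the same for the moment, N m; "gripper_width": finger opening in m.
Only numpy, scipy, OpenCV 4.12 (cv2) and the standard library are available. Lean on these libraries where they do the work, as an engineer would, in place of code of your own. Each camera call takes 0.05 s, during which the arm holds its last target. There are 200 camera calls.

TASK

Two matching narrow grey parts bins stand on the craft bench; one is empty and one holds small wooden knobs. Put the empty bin on top of the full one, turned half a turn so that its dipped front is over the full bin's high back; it must rest level on the full bin's ledges instead of nesting down onto the knobs. Leave the full bin standing where it is.

Things in the scene. Friction and masses are not known exactly. Their poses are not given: they have to be found in the camera images.
- empty_bin: Empty grey bin, 0.16 kg, standing on the table. 124 mm long (x), 66 wide (y), 56 high, walls 2. Origin: centre of underside, z up. Front (-x) end dipped, 27 mm high; back (+x) end 56 high. Upright side rims, 40 to 56 mm up, run the whole length: grip across the 66. Sides draw in below to an underside 46 wide, x = -46 to +50, notched on both sides. (The squarer grey tray without dipped front is not it.)
- full_bin: Full bin, same shape, size and axes, 0.55 kg; wooden knobs fixed in it reach 23 mm up. Each side has two inner ledges, tops 48 mm up (8 below the rim), from x = -30 to -6 and +30 to +60 mm, reaching in to 16 mm from the midline. A bin set over it, centred and half turned, stands on them, its underside 48 mm above this one's, play 8 mm sideways, 9 lengthwise.
- empty_front (a point): Middle of the dipped front edge of the empty bin: 58 mm from its origin along its -x, 26 mm above its underside. In the start both bins' fronts look roughly to the robot.
- full_front (a point): Middle of the dipped front edge of the full bin: 58 mm from its origin along its -x, 26 mm above its underside. A bin set over it facing the same way misses the ledges and nests, about 23 mm up.
Mind the look-alikes: they are no part of the job. Leave any blue or purple look-alike of the empty_bin alone.

How it is judged:
By the outcome, as a careful person would: the job done as asked, in the order asked, and still so for the second after the job is handed in, with the robot touching nothing.
It also fails if it takes over 38 s, if anything falls off the work surface, if the arm or the gripper's body presses on something with over 40 N, if the wrist force passes 120 N, or if a joint passes its speed limit or range.

## Working session

There is one attempt and no reset: what is moved stays moved. The work goes in short steps, each a Python script; the robot and the scene stay as the last script left them, time stands still between calls to the robot, and variables do not carry over. Pictures are saved under pics/ and viewed, on a budget of 10 in all, crops included, one or two more only if the job needs it, and the job is handed in when it is done.

```bash
ls; mkdir -p pics
python3 - <<'E'
from station import *
import cv2
for n in("top","scene"):
    im=vision.capture(n); cv2.imwrite(f"pics/{n}0.png",im)
    c=vision.calibration(n); print(n,{k:(v if not hasattr(v,'tolist') else v.tolist()) for k,v in c.items()})
print(monitor.get_obs()["time_s"])
E
```

```text
pics
top {'fov_y': 51.90388238131044, 'cx': 259.1681126375242, 'cy': 191.13142590250754, 'rvec': [2.143816420284621, -2.17695865121286, 0.0684788543012331], 'tvec': [0.04304089535259191, 0.41668364922336587, 0.8376930172674554]}
scene {'fov_y': 52.81601804414098, 'cx': 254.79962280904846, 'cy': 193.94698098694533, 'rvec': [2.183426833920226, 1.0642269869363683, -0.4017640874093949], 'tvec': [-0.27054875076230617, -0.19490703801804798, 1.1582281535438181]}
0.1
```

View pics/top0.png

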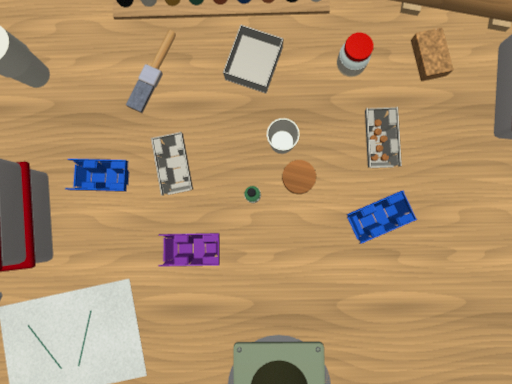

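View pics/scene0.png

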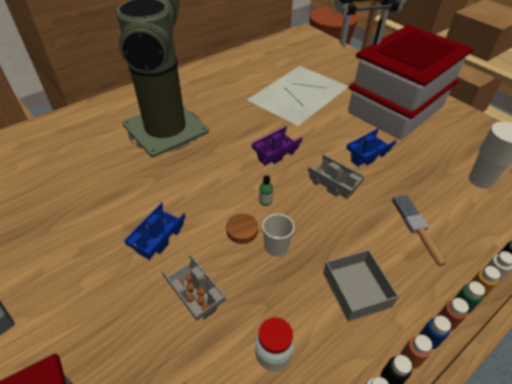

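Top picture: the candidates for the empty bin are the narrow grey one at (172,163), the square grey tray at (254,58), the blue ones at (98,175) and (381,216), and the purple one at (190,250). Only the one at (172,163) is narrow, grey and empty. The full bin, with knobs, is at (383,137). I'll confirm both in an enlarged crop.

Run:
```python
import cv2,numpy as np
im=cv2.imread("pics/top0.png")
a=cv2.resize(im[123:203,137:207],None,fx=5.6,fy=5.6,interpolation=cv2.INTER_CUBIC)
b=cv2.resize(im[97:177,348:418],None,fx=5.6,fy=5.6,interpolation=cv2.INTER_CUBIC)
cv2.imwrite("pics/crop1.png",np.hstack([a,b]))
```

```text
(no output)
```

View pics/crop1.png

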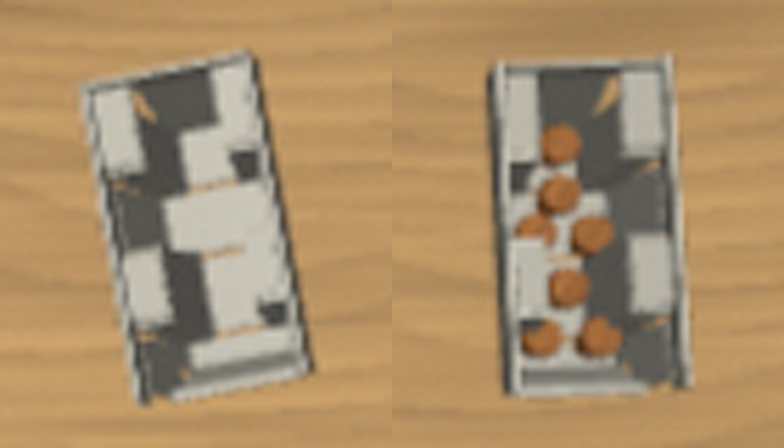

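The crop confirms it. On the left is the grey bin, empty, with rim corners at crop pixels (82,88), (250,52), (310,372), (142,402). On the right is the same bin with knobs, corners at about (498,62), (670,58), (690,386), (511,392). Both have the dipped front toward the robot (bottom of the picture). Next I fit poses to the rim corners at z = 56 mm.

```bash
cat > h.py <<'E'
import numpy as np,cv2
from scipy.optimize import least_squares
from station import ctrl,fingers,monitor,vision,sign_off
# rim corners: back-left, back-right, front-right, front-left (bin frame)
C=np.array([[.062,.033,.056],[.062,-.033,.056],[-.062,-.033,.056],[-.062,.033,.056]])
def K(c): 
    f=192/np.tan(np.radians(c["fov_y"])/2); return np.array([[f,0,c["cx"]],[0,f,c["cy"]],[0,0,1.]])
def proj(P,c): return cv2.projectPoints(np.array(P,float),np.array(c["rvec"]),np.array(c["tvec"]),K(c),None)[0][:,0]
def place(p,P=C,z=0):
    s,k=np.sin(p[2]),np.cos(p[2]); P=np.asarray(P)
    return np.c_[p[0]+k*P[:,0]-s*P[:,1],p[1]+s*P[:,0]+k*P[:,1],P[:,2]+z]
def fit(px,c,P=C,p0=(.5,0,0),z=0):
    r=least_squares(lambda p:(proj(place(p,P,z),c)-px).ravel(),p0); return r.x,r.fun.reshape(-1,2)
def down(yaw): # tool z down, tool y along world direction yaw+90deg
    s,k=np.sin(yaw),np.cos(yaw); y=np.array([-s,k,0]); z=np.array([0,0,-1.]); return np.c_[np.cross(y,z),y,z]
E
python3 - <<'E'
from h import *
c=vision.calibration("top")
def f(px,ox,oy): return (np.array(px,float)+.5)/5.6-.5+[ox,oy]
for n,px in(("empty",f([(82,88),(250,52),(310,372),(142,402)],137,123)),("full",f([(106,62),(278,58),(298,386),(119,392)],348,97))):
    p,r=fit(px,c); print(n,p.round(4),np.degrees(p[2]).round(2),r.round(2).tolist())
o=monitor.get_obs(); print(o["orientation"].round(3) if hasattr(o["orientation"],'round') else o["orientation"])
w=vision.calibration("wrist"); R=cv2.Rodrigues(np.array(w["rvec"]))[0]; print("cam pos",-R.T@np.array(w["tvec"]),"axis",R[2],"right",R[0],w["fov_y"],w["cx"],w["cy"])
E
```

```text
empty [0.4762 0.2197 0.1886] 10.81 [[-0.11, -0.2], [0.24, -0.12], [0.33, -0.37], [-0.47, 0.67]]
full [ 0.5242 -0.2254  0.0069] 0.4 [[-0.47, 0.31], [0.45, 0.1], [0.07, -0.07], [-0.05, -0.33]]
[[-0.901  0.434  0.001]
 [ 0.434  0.901  0.001]
 [-0.     0.001 -1.   ]]
cam pos [0.17726913 0.55268269 0.38531296] axis [ 0.24950581 -0.11978739 -0.96093592] right [4.33545025e-01 9.01131874e-01 2.37027077e-04] 65.93680940393739 253.20136662656608 193.04108453994093
```

Run:
```python
from h import *
E=np.array([.4762,.2197,.1886]);F=np.array([.5242,-.2254,.0069])
for n,p in(("E",E),("F",F)):
  for t in(0,np.pi):
    for z in (.03,.077,.2,.25):
      print(n,round(t,1),z,np.round(ctrl.solve_ik([p[0],p[1],z],down(p[2]+t)),2) if ctrl.solve_ik([p[0],p[1],z],down(p[2]+t)) is not None else None)
ctrl.movep([E[0],E[1],.19],down(E[2]))
c=vision.calibration("wrist"); im=vision.capture("wrist"); cv2.imwrite("pics/w1raw.png",im)
q=proj(place(E),c); print(q.round(1).tolist(), monitor.get_obs()["time_s"])
np.save("c1.npy",c,allow_pickle=True)
cv2.imwrite("pics/w1.png",cv2.resize(im,(800,600),interpolation=cv2.INTER_CUBIC))
```

```text
E 0 0.03 [ 0.27  0.32  1.81 -0.    1.02 -1.49]
E 0 0.077 [ 0.27  0.25  1.78 -0.    1.11 -1.49]
E 0 0.2 [ 0.27  0.1   1.67 -0.    1.37 -1.49]
E 0 0.25 [ 0.27  0.07  1.61 -0.    1.47 -1.49]
E 3.1 0.03 [ 0.27  0.32  1.81 -0.    1.02  1.65]
E 3.1 0.077 [ 0.27  0.25  1.78 -0.    1.11  1.65]
E 3.1 0.2 [ 0.27  0.1   1.67 -0.    1.37  1.65]
E 3.1 0.25 [ 0.27  0.07  1.61 -0.    1.47  1.65]
F 0 0.03 [-0.56  0.4   1.69 -0.    1.05 -2.14]
F 0 0.077 [-0.56  0.33  1.67 -0.    1.14 -2.14]
F 0 0.2 [-0.56  0.2   1.56 -0.    1.38 -2.14]
F 0 0.25 [-0.56  0.17  1.5  -0.    1.48 -2.14]
F 3.1 0.03 [-0.56  0.4   1.69 -0.    1.05  1.01]
F 3.1 0.077 [-0.56  0.33  1.67 -0.    1.14  1.01]
F 3.1 0.2 [-0.56  0.2   1.56 -0.    1.38  1.01]
F 3.1 0.25 [-0.56  0.17  1.5  -0.    1.48  1.01]
[[282.2, 237.7], [224.7, 237.7], [221.6, 127.2], [285.5, 127.3]] 1.55
```

View pics/w1.png

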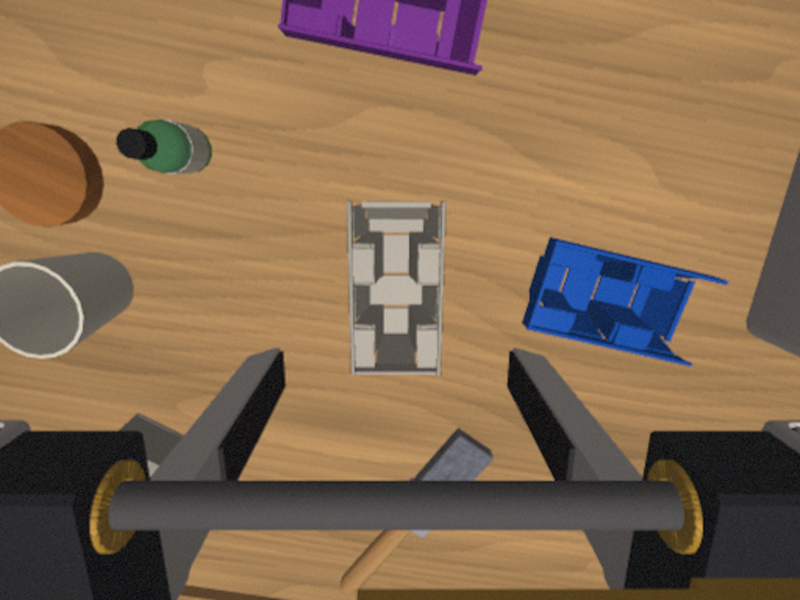

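The wrist view shows the empty bin's rim corners at (441,374), (352,374), (349,202), (446,202) in the 800 px picture. That is within about 3 px of the prediction. Now the same look at the full bin.

Run:
```python
from h import *
c=np.load("c1.npy",allow_pickle=True).item()
p,r=fit((np.array([(441,374),(352,374),(349,202),(446,202)])+.5)/1.5625-.5,c,p0=(.4762,.2197,.1886)); print("E",p.round(4),r.round(2).tolist())
F=np.array([.5242,-.2254,.0069])
ctrl.movep([F[0],F[1],.19],down(F[2]))
c=vision.calibration("wrist"); im=vision.capture("wrist")
q=proj(place(F),c); print(q.round(1).tolist(), monitor.get_obs()["time_s"])
np.save("c2.npy",c,allow_pickle=True)
cv2.imwrite("pics/w2.png",cv2.resize(im[90:290,130:380],None,fx=3,fy=3,interpolation=cv2.INTER_CUBIC))
```

```text
E [0.478  0.2205 0.1853] [[0.29, 0.14], [-0.16, -0.08], [-0.91, -0.12], [0.8, 0.14]]
[[281.5, 236.6], [224.0, 236.5], [221.0, 126.0], [284.9, 126.1]] 3.2417
```

View pics/w2.png

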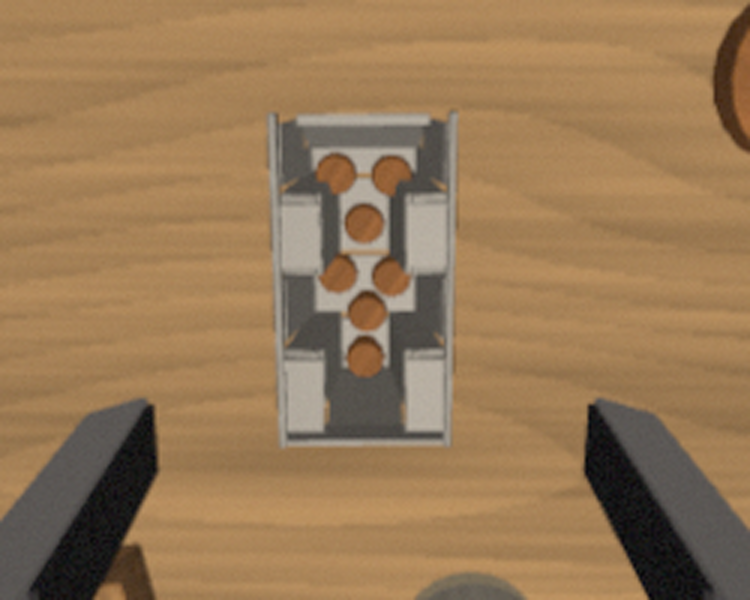

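Full bin corners in the crop: back (450,444) and (281,445), front (270,113) and (457,112), dipped front at the top. I'll fit these, then grasp.

Run:
```python
from h import *
c=np.load("c2.npy",allow_pickle=True).item()
px=(np.array([(450,444),(281,445),(270,113),(457,112)])+.5)/3-.5+[130,90]
p,r=fit(px,c,p0=(.5242,-.2254,.0069)); print("F",p.round(4),r.round(2).tolist()); np.save("F.npy",p)
E=np.array([.4776,.2203,.1865]); 
g=place(E,[[.004,0,0]])[0]
ctrl.movep([g[0],g[1],.12],down(E[2]))
fingers.gripper_to(.09,20)
print("hit",ctrl.move_linear([g[0],g[1],.029],velocity=.1,force_limit=15))
fingers.gripper_to(.05,20)
o=monitor.get_obs(); print(o["gripper_width"],o["ee_pos"],o["contact_force"])
ctrl.move_linear([g[0],g[1],.2],velocity=.15)
o=monitor.get_obs(); print(o["gripper_width"],o["contact_force"],o["ft_torque"],o["time_s"])
c=vision.calibration("wrist"); im=vision.capture("wrist"); cv2.imwrite("pics/w3.png",cv2.resize(im[130:380,110:400],None,fx=2.4,fy=2.4,interpolation=cv2.INTER_CUBIC))
q=proj(place(E,z=.171),c); print(((q-[110,130]+.5)*2.4-.5).round(0).tolist()); np.save("c3.npy",c,allow_pickle=True)
```

```text
F [ 0.5256 -0.2272  0.0131] [[0.54, -0.18], [-0.5, -0.3], [-0.75, 0.2], [0.71, 0.25]]
hit False
0.06579406651774891 [0.48182086 0.22110306 0.02939106] [-0.17145983 -0.01412229 -2.60863318]
0.06596339187302816 [ 0.75525636  0.31975506 -7.53091088] [-0.09354616  0.01273464  0.00885147] 8.0667
[[475.0, 510.0], [219.0, 510.0], [191.0, 24.0], [505.0, 24.0]]
```

View pics/w3.png

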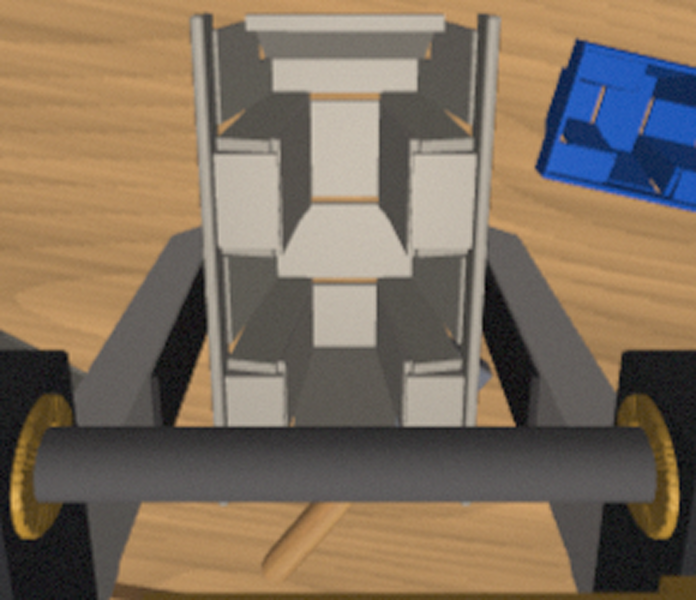

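Held bin: front rim corners at (191,15) and (499,15) against (191,24) and (505,24) expected. That is a small shift or tilt, so I'll fit it using the ledge corners as well.

Run:
```python
from h import *
from scipy.spatial.transform import Rotation as R
c=np.load("c3.npy",allow_pickle=True).item()
P=np.array([[-.062,-.033,.056],[-.062,.033,.056],[-.030,-.016,.048],[-.030,.016,.048],[-.006,-.016,.048],[-.006,.016,.048],[.030,-.016,.048],[.030,.016,.048]])
px=(np.array([(191,15),(499,15),(279,152),(411,152),(277,252),(412,252),(287,374),(403,374)])+.5)/2.4-.5+[110,130]
E=np.array([.4776,.2203,.1865])
def M(v): return place((v[0],v[1],v[2]),R.from_euler('y',v[4]).apply(P-[0.004,0,.048])+[.004,0,.048],.171+v[3])
for lock in(0,1):
  f=lambda v:(proj(M(v*[1,1,1,1,1-lock]),c)-px).ravel()
  r=least_squares(f,[*E,0,0],x_scale=[.01,.01,.1,.01,.1]); v=r.x
  d=v[:2]-E[:2];s,k=np.sin(E[2]),np.cos(E[2])
  print("along,across mm",1e3*(d[0]*k+d[1]*s),1e3*(-d[0]*s+d[1]*k),"dyaw deg",np.degrees(v[2]-E[2]),"dz",v[3]*1e3,"pitch deg",np.degrees(v[4]),"rms",np.sqrt((r.fun**2).mean()))
```

```text
along,across mm -1.0006848843701106 -0.6890913601087354 dyaw deg 0.017500932414184364 dz -1.846283877832998 pitch deg -0.44495516558410325 rms 1.1684299894485684
along,across mm -1.0727646442778922 -0.6890333228714823 dyaw deg 0.017407907558166652 dz -1.7366015118665663 pitch deg 0.0 rms 1.1750183097116556
```

The held bin is level and about 1 mm forward, which is within calibration error. Now carry, turn and lower it.

Run:
```python
from h import *
F=np.array([.5252,-.2266,.011]); y=F[2]-np.pi
t=place((F[0],F[1],y),[[.005,0,0]])[0]; D=down(y)
ctrl.movep([t[0],t[1],.2],D)
o=monitor.get_obs(); print(o["joints"],o["gripper_width"],o["contact_force"],o["time_s"])
ctrl.move_linear([t[0],t[1],.095],velocity=.15); ctrl.dwell(.2)
print("hit",ctrl.move_linear([t[0],t[1],.070],velocity=.03,force_limit=4))
o=monitor.get_obs(); print(o["ee_pos"],o["contact_force"],o["gripper_width"],o["time_s"])
c=vision.calibration("wrist"); im=vision.capture("wrist"); s=vision.capture("scene")
a=cv2.resize(im[130:380,110:400],(400,345),interpolation=cv2.INTER_CUBIC); b=cv2.resize(s[220:340,130:269],(400,345),interpolation=cv2.INTER_CUBIC)
cv2.imwrite("pics/w4.png",np.hstack([a,b]))
```

```text
[-5.62683956e-01  1.95121886e-01  1.56695514e+00  2.66516992e-04
  1.37985172e+00  9.96093141e-01] 0.06565901601912907 [ 1.05667392  0.69190169 -6.54881444] 10.2417
hit True
[ 0.52003327 -0.22656141  0.0771339 ] [ 1.85231723  0.31180268 -1.89725776] 0.06586554821385467 11.8917
```

View pics/w4.png

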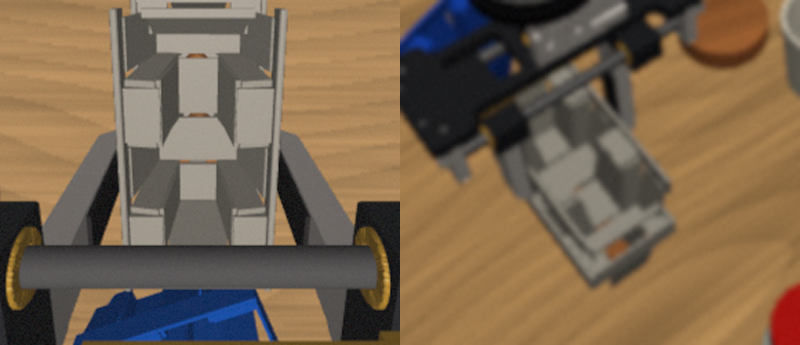

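Contact came at TCP z = 77.1 mm, against 77 expected for standing on the ledges. The picture shows the dipped front over the full bin's high back. Now release and check.

Run:
```python
from h import *
fingers.gripper_to(.09)
p=np.array(monitor.get_obs()["ee_pos"])
ctrl.move_linear([p[0],p[1],.22],velocity=.2)
c=vision.calibration("wrist"); np.save("c5.npy",c,allow_pickle=True)
im=vision.capture("wrist")
ctrl.movep([.42,.15,.3],down(0))
s=vision.capture("scene"); t=vision.capture("top"); print(monitor.get_obs()["time_s"])
cs=vision.calibration("scene"); F=(.5252,-.2266,.011); 
print("scene pred rim upper",((proj(place((F[0],F[1],F[2]-np.pi),z=.048),cs)-[140,225]+.5)*4-.5).round(0).tolist())
print("wrist pred rim upper",((proj(place((F[0],F[1],F[2]-np.pi),z=.048),c)-[160,90]+.5)*2-.5).round(0).tolist())
a=cv2.resize(im[90:290,160:360],None,fx=2,fy=2,interpolation=cv2.INTER_CUBIC); b=cv2.resize(s[225:325,140:240],None,fx=4,fy=4,interpolation=cv2.INTER_CUBIC)
cv2.imwrite("pics/w5.png",np.hstack([a,b])); cv2.imwrite("pics/top5.png",t)
```

```text
15.6667
scene pred rim upper [[65.0, 130.0], [185.0, 59.0], [334.0, 236.0], [209.0, 322.0]]
wrist pred rim upper [[250.0, 297.0], [128.0, 297.0], [120.0, 60.0], [257.0, 61.0]]
```

View pics/w5.png

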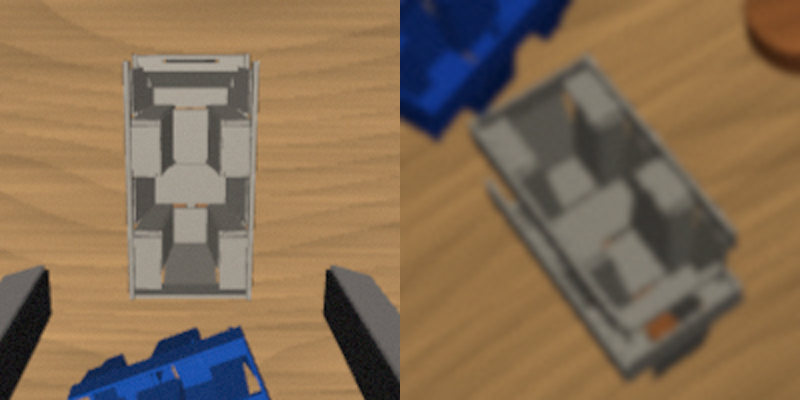

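Released. The upper rim's wrist-view corners at (252,297), (130,297), (124,62), (259,61) match the 48 mm prediction within 2 raw px, so the bin is level and not nested. In the scene view they are at (70,126), (188,58), (335,240). The full bin's back corners show at (228,378) and (342,290). I'll check those against its start pose and hand in.

Run:
```python
from h import *
c=vision.calibration("scene")
print(((proj(place((.5252,-.2266,.011)),c)-[140,225]+.5)*4-.5).round(0).tolist())
print("nested would be",((proj(place((.5252,-.2266,.011-np.pi),z=.023),c)-[140,225]+.5)*4-.5).round(0).tolist())
o=monitor.get_obs(); print(o["time_s"],o["contact_force"]); sign_off()
```

```text
[[339.0, 289.0], [220.0, 372.0], [82.0, 185.0], [196.0, 115.0]]
nested would be [[74.0, 159.0], [191.0, 89.0], [337.0, 264.0], [215.0, 349.0]]
15.6667 [ 0.5759472  -0.18638313 -3.7222411 ]
the job is handed in; nothing more can be done
```

The empty grey bin now stands on the full bin, turned half a turn so its dipped front is over the full bin's high back. I handed the job in at 15.7 s, with the gripper clear of everything.

- **Height:** contact came at a tool height of 77.1 mm, against 77 mm expected for resting on the ledges.
- **Level and not nested:** after release, the four rim corners in the wrist view matched the prediction for resting 48 mm up to within about 2 px. In the scene view, the three corners I could read were within about 1.5 px; nested, they would sit about 7 px lower.
- **Full bin:** its back corners in the scene view are within about 2.5 px (roughly 4 mm) of where its measured start pose puts them. That is about as finely as I can tell, so I saw no sign that it moved.
- **Disagreements:** the top and wrist cameras differed by about 2 mm on both bins' positions, so I used values in between. After the arm withdrew, the force sensor still read about -3.7 N in z while touching nothing, which looks like sensor offset.

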